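# Lock the keeper bar of a bench shaker in front of a vial rack

## Robot

A 6-joint arm with a two-finger parallel gripper is mounted at the origin on a cart in front of the work surface, level with it; the furniture and walls round the work are solid. World frame = base frame: x ahead of the robot, y to its left, z up, the work surface at z = 0. Lengths are in m, angles in rad, forces in N, time in s.
With the tool pointing down it reaches from about 0.35 to 1 m from the base axis. Payload 7.1 kg.
Tool frame: the origin (TCP) lies between the finger pads; the fingertips stand 22 mm ahead of it and the grasp point (between the pads) lies 3 mm ahead of it; x points along the fingers, y is the direction in which the jaws open and shut, and the axes are right-handed (so a half turn about x gives the same grasp; the last joint's range is limited). The gripper opens to 85 mm and grips with 20 to 120 N. Pads are 22 mm wide; open, the fingers measure 114 mm over their backs; the gripper's body (76 mm by 85 mm) begins 54 mm behind the grasp point. The pads swing forward as they close: fully open they stand 13 mm farther back than shut.
Start: joints at [-0.019, 0.423, 1.63, -0, 1.089, -0.019], TCP at [0.625, 0, 0.233] pointing down, gripper open.
Joint ranges: [-3, 3], [-0.9, 2.11], [0.09, 2.58], [-1.31, 4.45], [0.11, 2.69], [-2.54, 2.54]. Speed limits (rad/s): [2.39, 2.39, 3.01, 3.14, 3.14, 3.14].

## Interface

Orientations are given as a rotation vector (axis times angle).
In Python, from rig import manip gives the robot as it stands. The module is installed in compiled form; this text tells all that it offers. Calls block until the motion is done:
- manip.move_to(position, orientation): joint-space move of the TCP to a pose.
- manip.servo_line(position, orientation=None, rate=0.15): straight line of the TCP; orientation=None keeps the orientation; rate is the mean speed in m/s.
- manip.set_joints(angles): joint-space move.
- manip.command_gripper(opening, f_grip=None): finger opening in m; f_grip is the grip in N (None keeps the last); returns when the fingers have stopped.
- manip.hold(seconds).
- manip.solve_ik(position, orientation): joint angles nearest the present ones, or None.
- manip.camera(name): name is "scene" or "side" or "wrist"; returns a dict with "image" (400x640x3 uint8, red, green, blue), "fx", "fy", "cx", "cy" (pixels), "cam_to_world" (4x4, takes a point from camera to world coordinates); the wrist camera has in their place "mount" (4x4, takes a point from camera to tool coordinates, whose origin is the TCP and whose axes are the tool frame's). Camera axes: x right, y down, z forward; pixel columns grow to the right and rows downward; lengths in m; the calibration is good to about 2 mm. The wrist camera is an equidistant fisheye: a pixel r from the principal point sees the ray r / f radians off the axis. A picture is of the moment at which its call begins: read the wrist's pose just before it. There is no depth.
A pose or a line that the arm cannot do raises manip.IKError and nothing moves.
- manip.sign_off(): hands the job in, once; it reports no verdict.
Readings, each from a call of its own:
- manip.get_time(): time.
- manip.get_joint_positions(): joint angles.
- manip.get_joint_vel(): joint speeds.
- manip.get_tau(): joint torques, N m.
- manip.get_position(): TCP position.
- manip.get_ee_rot(): TCP orientation.
- manip.get_contact_force(): force on the tool from outside, world axes, zero at the start.
- manip.get_torque(): the same for the moment, N m.
- manip.get_width(): finger opening in m.
Only numpy, scipy, OpenCV 4.12 (cv2) and the standard library are available. Lean on these libraries where they do the work, as an engineer would, in place of code of your own. Each camera call takes 0.05 s, during which the arm holds its last target.

## Task

The vial rack on the shaker must be locked in before a run: swing the loose keeper bar about its pivot bolt, towards the rack, until the wide part of its keyhole slot drops over the second bolt and the bar lies flat on the platform. Then push the bar endways towards the pivot until the second bolt is fully home in the narrow end of the slot. Feel your way with light pushes, never more than about 30 N on the bar, and leave the vial rack and the small beaker where they stand.

Things in the scene. Friction and masses are not known exactly. Their poses are not given: they have to be found in the camera images.
- shaker: bench shaker, fixed: white housing under a grey platform plate with rows of small holes; its top is level, 90 mm above the worktop. Origin on the worktop below the middle of the platform's working part; +x points to the stop rail at the back, +y to the left. The platform runs from x = -147 to +121 mm, y = -120 to +120 mm. The pivot bolt stands at x = 0, y = -100 mm, the second bolt at y = +49.5 mm
- pivot_top (a point): top of the pivot bolt, 20 mm above the platform; the bolt is fixed. Shoulder 12 mm in diameter, 24 mm washer on top of it, which keeps the bar on but leaves it 9 mm of play up and down, so that the bar can tip and ride up
- keeper_bar: loose steel strip 46 x 217 x 4 mm, flat on the platform, turning about the pivot bolt. Origin: its underside, at the pivot bolt's middle at the start; +x runs along it to the outer end (x = 190 mm), z up. It starts swung out to the front, 30 to 40 degrees from the shaker's y; home is clockwise seen from above. Its 15 mm wide pivot slot lets it slide 19 mm endways towards the pivot, not outward
- side_flange (a point): on the upright flange (16 mm high) along the bar's +y edge: 160 mm along the bar, 23 mm from its middle line, 10 mm up; push here square to the bar to swing it home. The other edge slopes up at 29 degrees out to 39 mm from the middle line: there the bar rides up over the second bolt's head under a light push (under 10 N; if it grows, let the finger rise with the bar)
- keyhole (a point): middle of the wide part (24 mm across) of the keyhole slot, on the bar's upper face, 150 mm from the bar's origin. Towards the outer end of the bar the slot tapers into a narrow part 18 mm wide
- slot_end (a point): on the bar's upper face at the closed end of the slot's narrow part, 168 mm from the bar's origin: the second bolt's middle comes to lie here when it is fully home, 18 mm outward of the keyhole's middle
- bar_end (a point): middle of the outer face of the flange (16 mm high, 34 mm wide) across the outer end of the bar, 10 mm above its underside; push here along the bar to slide it home once it has dropped. The bar slides freely when the slot is centred on the bolt; if it jams, ease it sideways
- bolt_slot (a point): middle of the platform's dark adjusting slot, on its surface. The second bolt is clamped upright somewhere in it: up to 12 mm off this point along the shaker's x, either way: look or feel for it. Shoulder 15 mm across and 5.5 mm high, then a 21 mm wide flat head with a bevelled rim, 8.5 mm high in all. A flat bar passes under the head; its shoulder stops a dropped bar. Both bolts are smooth
- rack_center (a point): middle of the white vial rack, 60 x 134 x 30 mm, loose, against the stop rail at the back of the platform; its vials stand up to 57 mm above the platform. Its front face is 53 mm behind the pivot bolt's middle (along the shaker's x)
- beaker: small beaker, 46 x 51 x 58 mm, loose on the worktop to the left of the shaker; origin at its underside

How it is judged:
By the outcome, as a careful person would: the job done as asked, in the order asked, and still so for the second after the job is handed in, with the robot touching nothing.
It also fails if it takes over 59 s, if anything falls off the work surface, if the arm or the gripper's body presses on something with over 40 N, if the wrist force passes 120 N, or if a joint passes its speed limit or range.

## Working session

There is one attempt and no reset: what is moved stays moved. The work goes in short steps, each a Python script; the robot and the scene stay as the last script left them, time stands still between calls to the robot, and variables do not carry over. Pictures are saved under pics/ and viewed, and the job is handed in when it is done.

```bash
mkdir -p pics; ls
python3 - <<'E'
from rig import manip
import cv2,numpy as np
print(manip.get_time(),manip.get_position(),manip.get_ee_rot(),manip.get_width())
for n in ["scene","side","wrist"]:
    c=manip.camera(n); cv2.imwrite(f"pics/{n}0.png",c["image"][:,:,::-1])
    print(n,c["fx"],c["fy"],c["cx"],c["cy"]); print(np.round(c.get("cam_to_world",c.get("mount")),4).tolist())
E
```

```text
pics
0.0 [6.24451052e-01 3.65741403e-05 2.31844401e-01] [ 1.20850143  1.21036267 -1.21030596] 0.08547707719134999
scene 377.5805685295636 377.5805685295636 318.01294373590196 203.46045342974105
[[0.7239, -0.4971, 0.4784, 0.1304], [-0.6897, -0.537, 0.4857, -0.6203], [0.0155, -0.6816, -0.7316, 0.7169], [0.0, 0.0, 0.0, 1.0]]
side 485.47953963301893 485.47953963301893 316.6470712115639 203.52891584295142
[[-0.332, -0.697, 0.6355, -0.0697], [-0.9431, 0.256, -0.212, -0.0295], [-0.0149, -0.6698, -0.7424, 0.8048], [0.0, 0.0, 0.0, 1.0]]
wrist 309.70691628693146 309.70691628693146 314.20874884379026 200.09073219303838
[[-0.0003, -0.3135, 0.9496, -0.1418], [1.0, -0.0004, 0.0002, 0.0009], [0.0003, 0.9496, 0.3135, -0.0809], [0.0, 0.0, 0.0, 1.0]]
```

View pics/scene0.png

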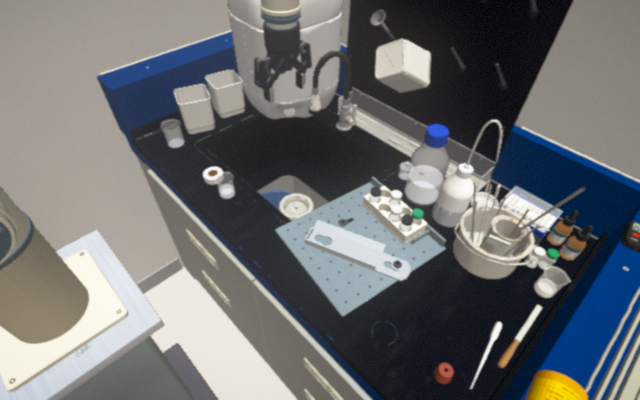

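View pics/side0.png

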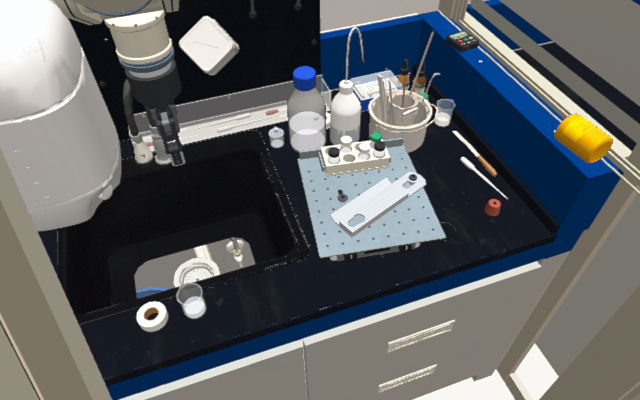

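View pics/wrist0.png

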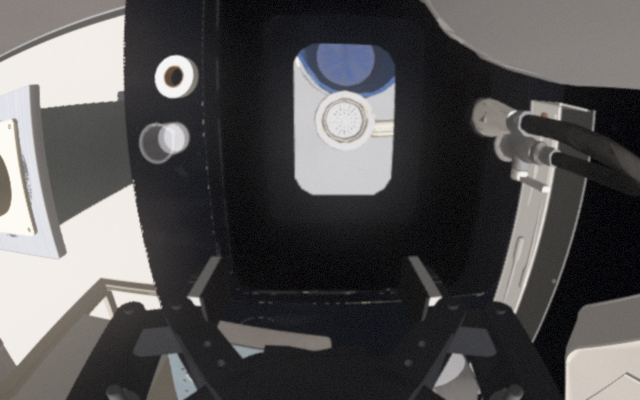

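```bash
cat > h.py <<'E'
import numpy as np,cv2
from rig import manip
def ray(c,u,v):
    T=np.array(c["cam_to_world"]); d=np.array([(u-c["cx"])/c["fx"],(v-c["cy"])/c["fy"],1]); return T[:3,3],T[:3,:3]@d
def onz(c,u,v,z):
    o,d=ray(c,u,v); return o+d*(z-o[2])/d[2]
def proj(c,p):
    T=np.array(c["cam_to_world"]); q=T[:3,:3].T@(np.array(p)-T[:3,3]); return q[0]/q[2]*c["fx"]+c["cx"],q[1]/q[2]*c["fy"]+c["cy"]
def crop(name,img,x0,y0,x1,y1,k):
    im=cv2.resize(img[y0:y1,x0:x1],None,fx=k,fy=k,interpolation=cv2.INTER_CUBIC); cv2.imwrite(name,im[:,:,::-1])
E
python3 - <<'E'
from h import *
c=manip.camera("scene");crop("pics/s1.png",c["image"],270,170,450,315,4.4)
c=manip.camera("side");crop("pics/d1.png",c["image"],290,120,450,260,5)
E
```

```text
(no output)
```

View pics/s1.png

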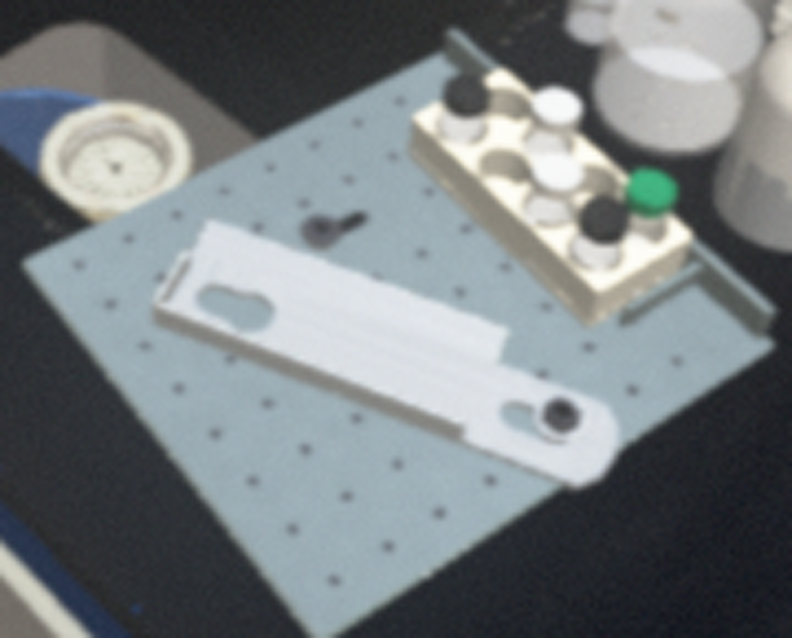

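View pics/d1.png

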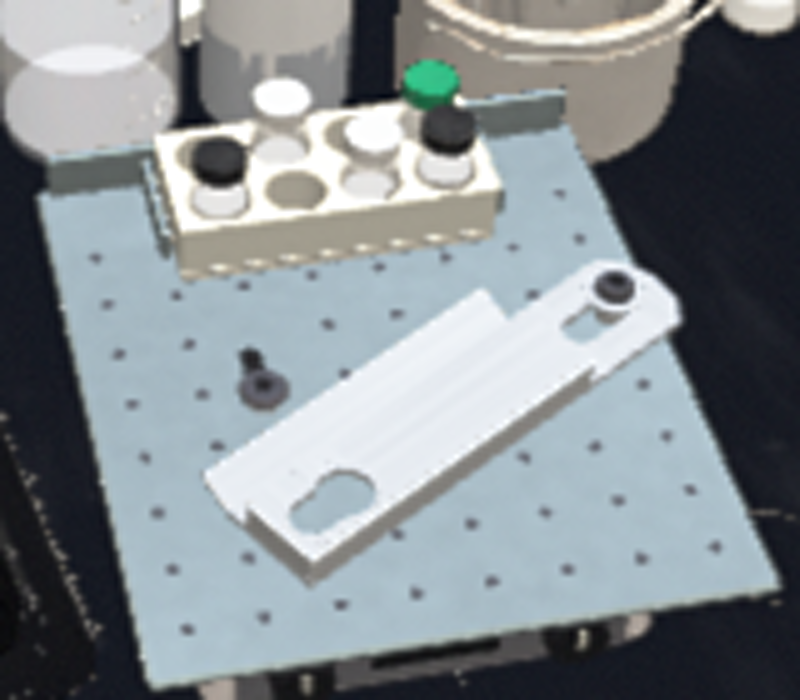

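Run:
```python
from h import *
S=manip.camera("scene");D=manip.camera("side")
s=lambda u,v,z:onz(S,270+u/4.4,170+v/4.4,z)
d=lambda u,v,z:onz(D,290+u/5,120+v/5,z)
P=lambda n,*a:print(n,*[np.round(x*1e3,1)[:2] for x in a])
P("FL",s(22,262,.09),d(150,688,.09));P("FR",s(315,638,.09),d(778,585,.09))
P("BR",s(775,345,.09));P("BL",d(40,195,.09))
P("pivot",s(562,412,.11),d(615,285,.11))
P("head",s(322,228,.0985),d(263,385,.0985))
P("slottail",s(360,216,.09),d(248,352,.09))
P("keyhole wide?",s(248,307,.094),d(343,493,.094)); P("slot narrow",s(215,298,.094),d(310,515,.094))
P("rack FL bottom",d(182,278,.09)); P("rack front right bottom",s(592,325,.09),d(492,238,.09))
```

```text
FL [ 420.9 -196.8] [ 416.4 -195.8]
FR [ 383.9 -429.2] [ 380.7 -430.8]
BR [ 646.6 -474.5]
BL [ 678.6 -238.9]
pivot [ 530.7 -435.7] [ 526.1 -434.6]
head [ 537.3 -285.3] [ 533.7 -285.3]
slottail [ 562.4 -288.2] [ 560.1 -289.4]
keyhole wide? [ 479.6 -292.8] [ 474.5 -295.1]
slot narrow [ 471.9 -278.4] [ 468.7 -279.1]
rack FL bottom [ 609.4 -279. ]
rack front right bottom [ 593.1 -408.8] [ 586.6 -410.5]
```

```bash
cat >> h.py <<'E'
from scipy.spatial.transform import Rotation as Ro
PV=np.array([.5284,-.4351])
def rv(a):
    a=np.radians(a); z=np.array([np.cos(a),np.sin(a),0]); x=np.array([0,0,-1.]); return Ro.from_matrix(np.c_[x,np.cross(z,x),z]).as_rotvec()
def bar(th,x,y):
    t=np.radians(th); return PV+x*np.array([np.cos(t),np.sin(t)])+y*np.array([-np.sin(t),np.cos(t)])
def bp(th,x,y,z): return np.r_[bar(th,x,y),z]
def st(*m):
    print(*m,"t%.2f"%manip.get_time(),"p",np.round(manip.get_position()*1e3,1),"F",np.round(manip.get_contact_force(),1))
E
python3 - <<'E'
from h import *
D=manip.camera("side");S=manip.camera("scene")
print("beaker",onz(D,195,314,0),onz(S,228,194,0))
for sgn in (90+0,-90): 
    for th in (110,87): 
        try: print(sgn,th,np.round(manip.solve_ik(bp(th,.16,.034,.119),rv(th+sgn)),2))
        except Exception as e: print(e)
print(np.round(manip.solve_ik(bp(87.3,.205,0,.119),rv(-92.7)),2))
E
```

```text
beaker [0.43624036 0.0450158  0.        ] [0.44813708 0.04217575 0.        ]
90 110 [-0.61  0.45  1.91 -0.    0.78  0.61]
90 87 [-0.52  0.5   1.82  0.    0.82  1.1 ]
-90 110 [-0.61  0.45  1.91  0.    0.78 -2.53]
-90 87 [-0.52  0.5   1.82 -0.    0.82 -2.04]
[-0.42  0.52  1.79 -0.    0.83 -0.38]
```

Run:
```python
from h import *
manip.command_gripper(0.0,40)
st("closed",manip.get_width())
th=110.2
manip.move_to(bp(th,.16,.055,.20),rv(th+90)); st("above")
manip.servo_line(bp(th,.16,.055,.120),rate=.12); st("down")
for n in ["scene","side"]:
    c=manip.camera(n); crop(f"pics/{n}2.png",c["image"],*((270,150,450,300,4) if n=="scene" else (290,120,450,260,5)))
c=manip.camera("wrist"); cv2.imwrite("pics/w2.png",c["image"][:,:,::-1])
```

```text
closed -2.6263893463973144e-05 t1.22 p [625.    0.  232.6] F [-0.1  0.6  0.3]
above t2.59 p [ 422.3 -303.6  200.2] F [-1.3  0.1  0.3]
down t3.41 p [ 422.1 -304.1  120.4] F [ 0.5 -0.3  0.4]
```

View pics/side2.png

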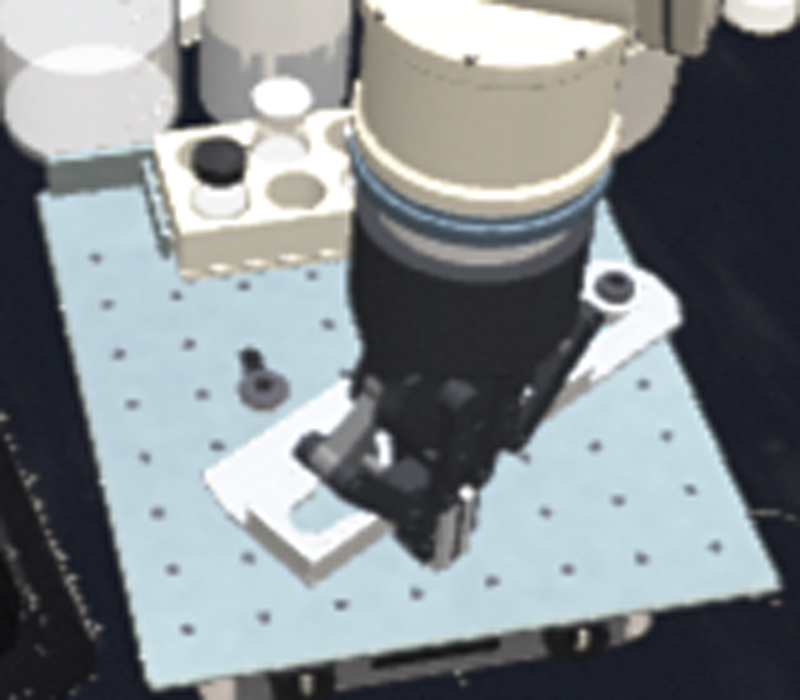

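View pics/scene2.png

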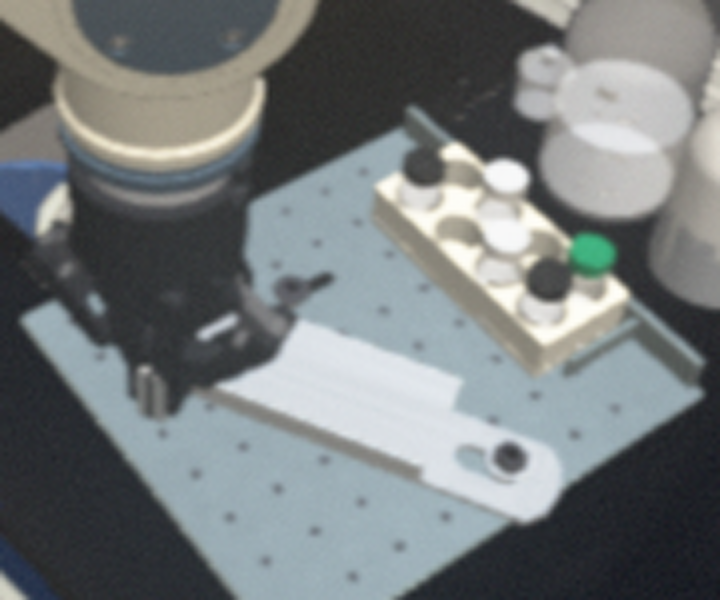

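View pics/w2.png

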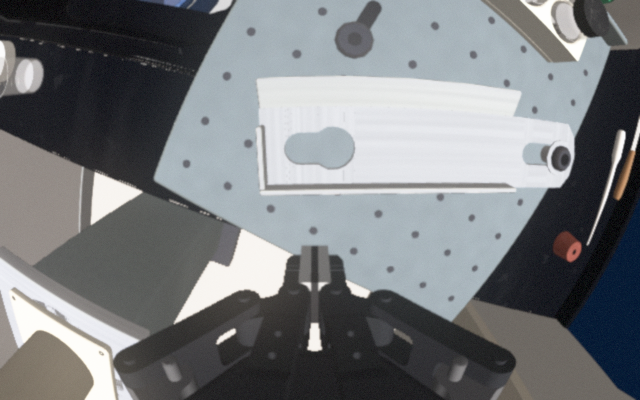

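```bash
cat >> h.py <<'E'
def sweep(th0,th1,step,y,z,x=.16,rate=.03,lim=10,verbose=1):
    """swing in angle steps; stop if force magnitude exceeds lim"""
    n=int(np.ceil(abs(th1-th0)/step))
    for th in np.linspace(th0,th1,n+1):
        manip.servo_line(bp(th,x,y,z),rv(th+90),rate=rate)
        F=manip.get_contact_force(); t=np.radians(th); nn=np.array([-np.sin(t),np.cos(t),0]); uu=np.array([np.cos(t),np.sin(t),0])
        if verbose: print("th%.2f push%.1f along%.1f fz%.1f t%.2f"%(th,F@nn,F@uu,F[2],manip.get_time()))
        if np.linalg.norm(F)>lim: print("LIMIT"); break
    return th
def pics(k):
    for n,b in (("scene",(270,150,450,300,4)),("side",(290,120,450,260,5))):
        c=manip.camera(n); crop(f"pics/{n}{k}.png",c["image"],*b)
    c=manip.camera("wrist"); cv2.imwrite(f"pics/wrist{k}.png",c["image"][:,:,::-1])
E
python3 - <<'E'
from h import *
manip.servo_line(bp(110.2,.16,.038,.120),rv(200.2),rate=.05); st("near")
th=sweep(110.2,98,1,.034,.120)
c=manip.camera("wrist"); cv2.imwrite("pics/w3.png",c["image"][:,:,::-1])
E
```

```text
near t4.05 p [ 437.7 -297.8  120. ] F [-0.6 -1.3  0.5]
th110.20 push0.2 along-0.6 fz0.0 t4.33
th109.26 push-0.3 along0.7 fz1.1 t4.58
th108.32 push-0.9 along-0.0 fz-0.4 t4.83
th107.38 push-0.0 along-0.1 fz-0.2 t5.08
th106.45 push-0.3 along-0.2 fz0.1 t5.33
th105.51 push0.0 along0.1 fz-0.0 t5.58
th104.57 push0.2 along0.8 fz0.6 t5.83
th103.63 push0.2 along-0.6 fz0.2 t6.08
th102.69 push0.0 along-0.0 fz-0.6 t6.33
th101.75 push0.6 along-0.3 fz-1.0 t6.58
th100.82 push-0.2 along0.0 fz-0.8 t6.83
th99.88 push-0.4 along0.7 fz-0.0 t7.08
th98.94 push-0.5 along0.3 fz-0.4 t7.33
th98.00 push-0.4 along-0.3 fz0.0 t7.58
```

View pics/w3.png

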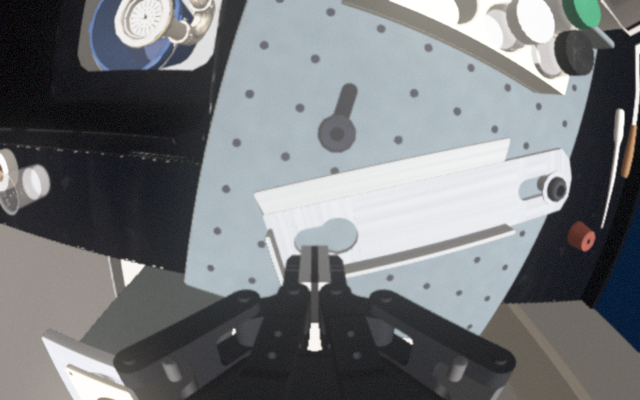

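Run:
```python
from h import *
pics(4); st()
p=manip.get_position()
for n in ("scene","side"):
    c=manip.camera(n)
    for dz in (0,-.022): print(n,dz,proj(c,p+[0,0,dz]))
```

```text
t7.78 p [ 472.4 -281.4  120. ] F [0.7 0.2 0.6]
scene 0 (np.float64(320.2895997391673), np.float64(230.5642557699379))
scene -0.022 (np.float64(320.0782086231952), np.float64(237.25542789090238))
side 0 (np.float64(352.95277194389894), np.float64(212.31668753594954))
side -0.022 (np.float64(352.4820488927995), np.float64(219.9146547030993))
```

View pics/side4.png

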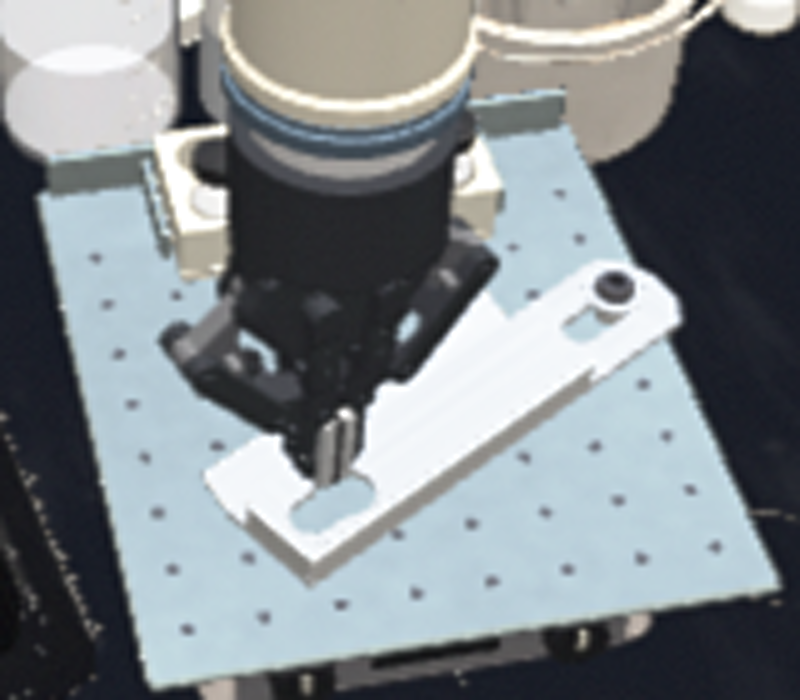

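View pics/scene4.png

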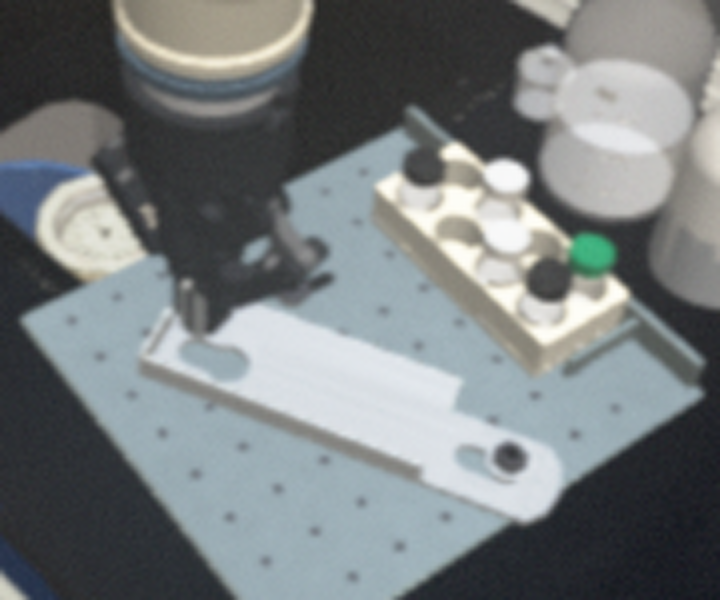

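Run:
```python
from h import *
p=manip.get_position()
manip.servo_line(p+[0,0,.02],rate=.1)
manip.servo_line(bp(110.2,.16,.05,.14),rv(200.2),rate=.15)
manip.servo_line(bp(110.2,.16,.05,.118),rv(200.2),rate=.1); st()
manip.hold(.1)
z=.118
while z>.100:
    z-=.0015; manip.servo_line(bp(110.2,.16,.05,z),rv(200.2),rate=.02); F=manip.get_contact_force(); st()
    if F[2]>4: break
manip.servo_line(bp(110.2,.16,.05,z+.005),rv(200.2),rate=.05); st("z",z)
```

```text
t9.09 p [ 426.4 -301.7  117.5] F [ 0.5 -0.3 -0.4]
t9.44 p [ 426.4 -302.3  116.7] F [-0.3  0.  -0.4]
t9.69 p [ 426.2 -302.2  115. ] F [-0.9  1.1 -0. ]
t9.94 p [ 426.1 -302.1  113.4] F [-0.2  0.5  0.6]
t10.19 p [ 426.2 -302.2  111.9] F [ 0.4  1.1 -0.3]
t10.44 p [ 426.2 -302.2  110.4] F [-0.2 -0.5 -1.1]
t10.69 p [ 426.2 -302.1  108.9] F [-0.5 -0.1  0.5]
t10.94 p [ 426.2 -302.2  107.4] F [0.  1.1 0.2]
t11.19 p [ 426.2 -302.2  105.9] F [ 0.3 -0.7  1.2]
t11.44 p [ 426.2 -302.2  104.4] F [ 0.3 -0.2 -0.1]
t11.69 p [ 426.2 -302.2  102.9] F [-1.2  0.1  0.1]
t11.94 p [ 426.2 -302.1  101.4] F [-0.1  0.3  0.4]
t12.19 p [ 426.1 -302.2   99.9] F [0.1 0.3 0. ]
z 0.09999999999999998 t12.44 p [ 426.5 -302.4  105.5] F [-0.9 -1.3 -0.4]
```

Run:
```python
from h import *
pics(5); st(manip.get_width()); print(Ro.from_rotvec(manip.get_ee_rot()).as_matrix().round(3))
```

```text
-0.0003814099044662574 t12.59 p [ 426.2 -302.2  105.1] F [ 0.4 -0.3  0.9]
[[ 0.     0.345 -0.939]
 [-0.    -0.939 -0.345]
 [-1.     0.    -0.   ]]
```

View pics/side5.png

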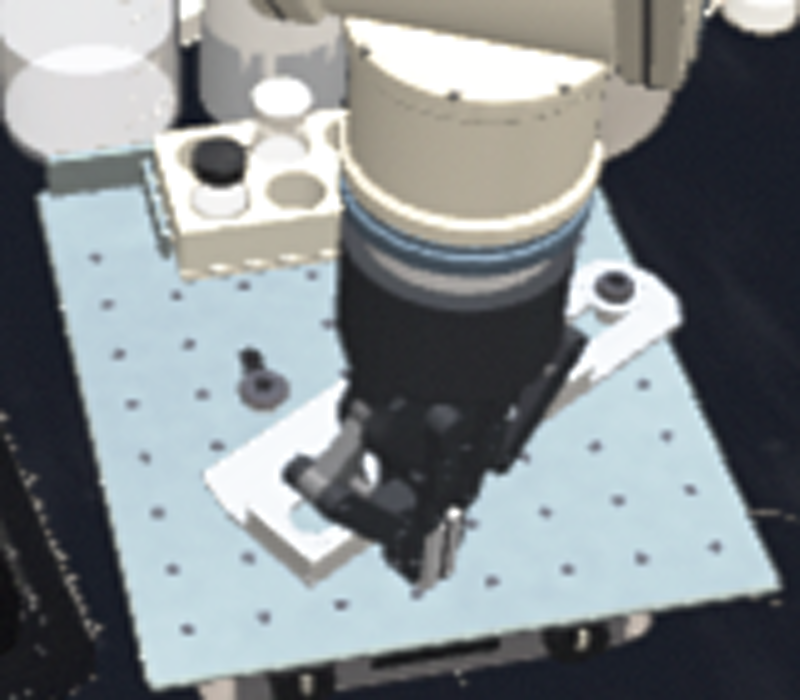

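View pics/scene5.png

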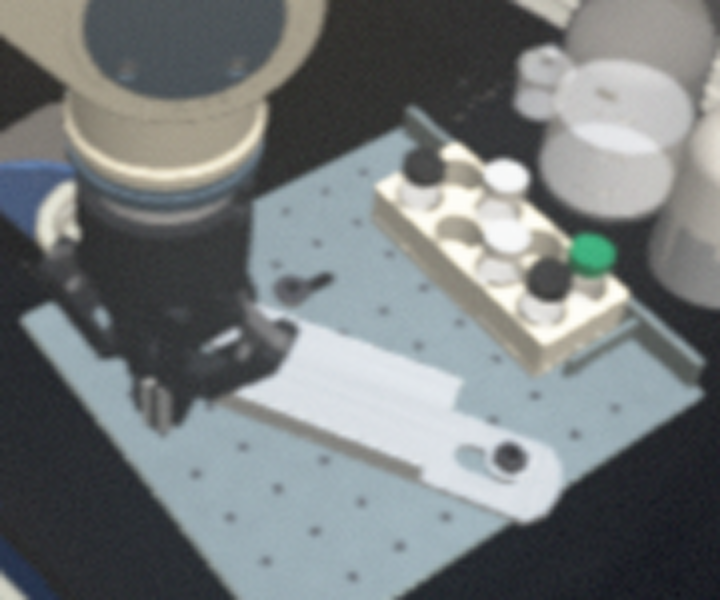

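View pics/wrist5.png

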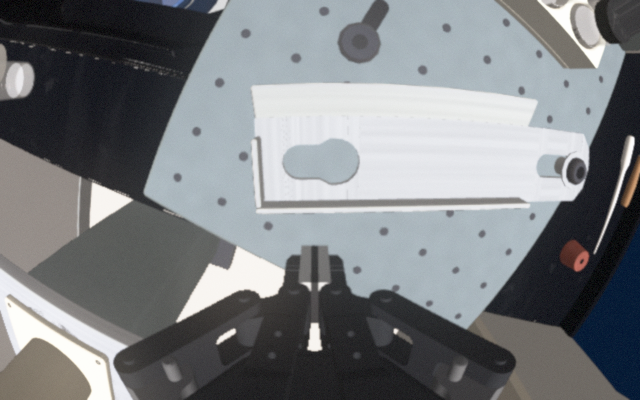

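Run:
```python
from h import *
S=manip.camera("scene");D=manip.camera("side")
def tri(a,b):
    o1,d1=ray(S,*a);o2,d2=ray(D,*b);d1/=np.linalg.norm(d1);d2/=np.linalg.norm(d2)
    t=np.linalg.lstsq(np.c_[d1,-d2],o2-o1,rcond=None)[0]; p,q=o1+d1*t[0],o2+d2*t[1]
    print(((p+q)/2*1e3).round(1),np.linalg.norm(p-q)*1e3)
f=lambda a,b:tri((270+a[0]/4,150+a[1]/4),(290+b[0]/5,120+b[1]/5))
f((165,428),(435,582)); f((165,428),(420,582)); f((165,424),(440,578))
f((510,452),(615,282)); f((291,287),(263,385))
f((20,320),(150,688))
p=manip.get_position()
print(p)
for n,c in (("S",S),("D",D)):
    for dz in(0,-.01,-.022):
        u,v=proj(c,p+[0,0,dz]); print(n,dz,((u-270)*4,(v-150)*4) if n=="S" else ((u-290)*5,(v-120)*5))
```

```text
[ 421.3 -307.7  100.8] 5.287002445180814
[ 425.1 -304.5   95.7] 2.642394138610035
[ 420.1 -308.5  105.1] 6.579584439948115
[ 529.2 -435.3  110.7] 3.2529294285410453
[ 535.1 -285.3   98.7] 2.5352040814946584
[ 420.1 -196.4   86.9] 2.683861550530153
[ 0.42618322 -0.30219397  0.10498177]
S 0 (np.float64(162.1340168951781), np.float64(415.4299012891569))
S -0.01 (np.float64(162.1144646813309), np.float64(427.17362684168165))
S -0.022 (np.float64(162.09149902276363), np.float64(440.9675835491589))
D 0 (np.float64(413.17572072013263), np.float64(562.747213064427))
D -0.01 (np.float64(411.26705625013074), np.float64(579.6163875479124))
D -0.022 (np.float64(409.01781973123974), np.float64(599.4956087982395))
```

Run:
```python
from h import *
manip.servo_line(bp(110.2,.16,.040,.106),rv(200.2),rate=.05); st("near")
th=sweep(110.2,100,1,.034,.106,rate=.04)
c=manip.camera("wrist"); cv2.imwrite("pics/w6.png",c["image"][:,:,::-1])
```

```text
near t13.04 p [ 436.1 -298.6  106. ] F [-0.6 -0.3  0.3]
th110.20 push-0.3 along-0.5 fz-0.7 t13.34
th109.27 push0.9 along-0.5 fz0.5 t13.59
th108.35 push1.2 along-0.1 fz-0.3 t13.84
th107.42 push0.4 along1.3 fz-0.0 t14.09
th106.49 push0.2 along0.2 fz-0.4 t14.34
th105.56 push1.2 along0.4 fz0.9 t14.59
th104.64 push-0.9 along1.4 fz0.6 t14.84
th103.71 push1.2 along0.8 fz0.4 t15.09
th102.78 push1.5 along0.7 fz0.9 t15.34
th101.85 push0.8 along-0.3 fz1.9 t15.59
th100.93 push1.2 along0.1 fz0.3 t15.84
th100.00 push1.5 along0.4 fz1.0 t16.09
```

View pics/w6.png

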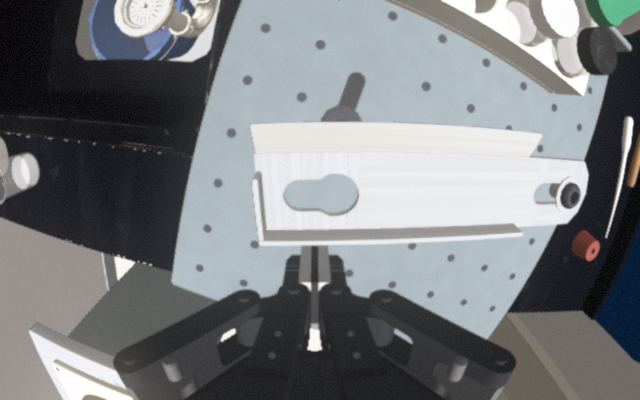

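Run:
```python
from h import *
th=sweep(100,92,.7,.034,.107,rate=.03,lim=12)
pics(7)
```

```text
th100.00 push-1.5 along0.7 fz0.5 t16.39
th99.33 push2.4 along-0.4 fz3.8 t16.64
th98.67 push4.7 along-0.7 fz5.4 t16.89
th98.00 push3.2 along-0.1 fz4.8 t17.14
th97.33 push3.0 along-0.7 fz5.5 t17.39
th96.67 push2.4 along0.1 fz4.2 t17.64
th96.00 push2.2 along-0.6 fz5.3 t17.89
th95.33 push3.2 along0.3 fz5.8 t18.14
th94.67 push3.5 along-0.9 fz5.3 t18.39
th94.00 push2.5 along-0.5 fz5.2 t18.64
th93.33 push1.8 along-0.1 fz4.9 t18.89
th92.67 push-0.0 along0.2 fz0.1 t19.14
th92.00 push-0.0 along-0.3 fz-0.2 t19.39
```

View pics/wrist7.png

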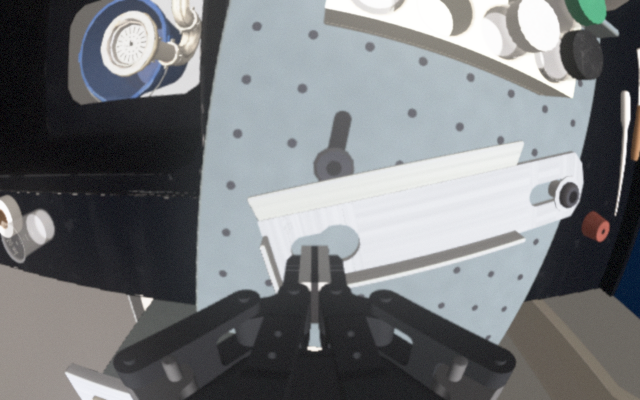

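View pics/side7.png

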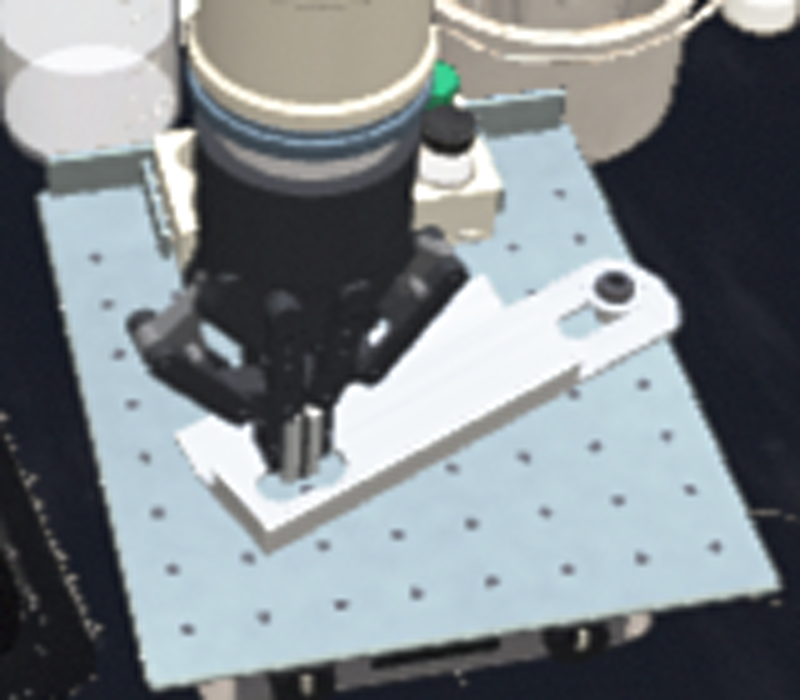

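Run:
```python
from h import *
p=manip.get_position()
manip.servo_line(p+[0,0,.015],rate=.15)
manip.servo_line(bp(106,.16,.046,.125),rv(196),rate=.2)
manip.servo_line(bp(106,.16,.046,.101),rv(196),rate=.1); st()
th=sweep(104,97.5,.8,.034,.101,rate=.04,lim=12)
pics(8)
```

```text
t20.59 p [ 440.3 -293.6  100.4] F [ 0.2 -0.2  0.1]
th104.00 push-0.1 along-0.5 fz-0.5 t21.18
th103.28 push-0.1 along1.7 fz0.0 t21.43
th102.56 push1.0 along0.5 fz-1.2 t21.68
th101.83 push1.9 along0.9 fz-0.3 t21.93
th101.11 push0.9 along1.0 fz-0.5 t22.18
th100.39 push0.9 along0.8 fz-0.5 t22.43
th99.67 push1.5 along1.4 fz0.4 t22.68
th98.94 push0.3 along0.5 fz0.1 t22.93
th98.22 push0.3 along-0.5 fz-0.0 t23.18
th97.50 push-0.2 along0.0 fz0.2 t23.43
```

View pics/wrist8.png

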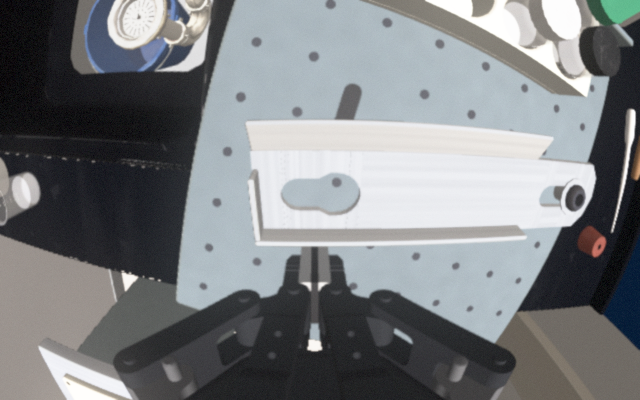

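View pics/side8.png

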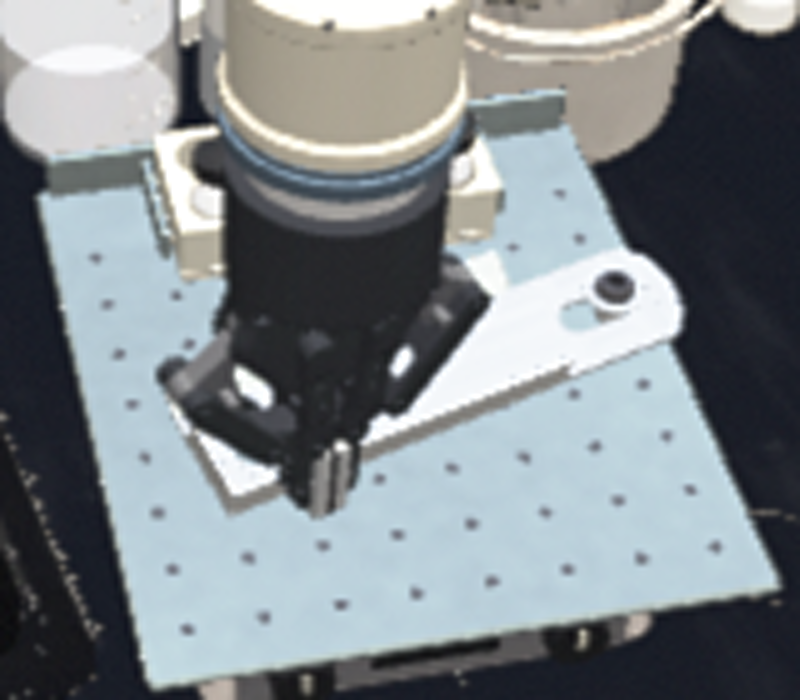

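Run:
```python
from h import *
th=sweep(97.5,93,.5,.034,.101,rate=.03,lim=11)
pics(9)
```

```text
th97.50 push0.2 along-0.4 fz-0.2 t23.83
th97.00 push-0.8 along0.2 fz0.7 t24.08
th96.50 push0.2 along1.1 fz0.4 t24.33
th96.00 push1.1 along0.7 fz0.6 t24.58
th95.50 push0.8 along0.3 fz0.1 t24.83
th95.00 push-0.1 along0.0 fz0.1 t25.08
th94.50 push-0.6 along-0.2 fz-0.0 t25.33
th94.00 push0.9 along0.2 fz0.1 t25.58
th93.50 push0.4 along-0.3 fz-0.4 t25.83
th93.00 push-0.1 along-0.1 fz0.3 t26.08
```

View pics/wrist9.png

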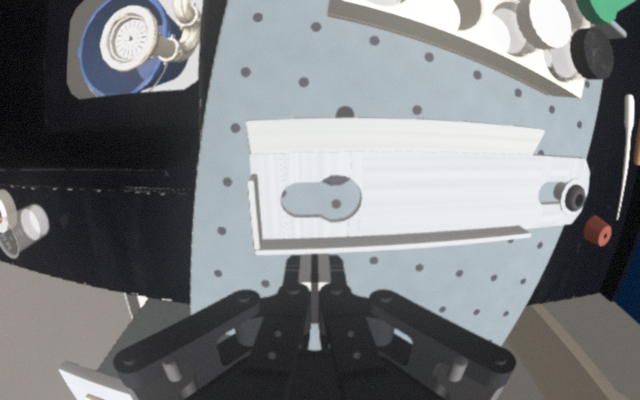

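View pics/side9.png

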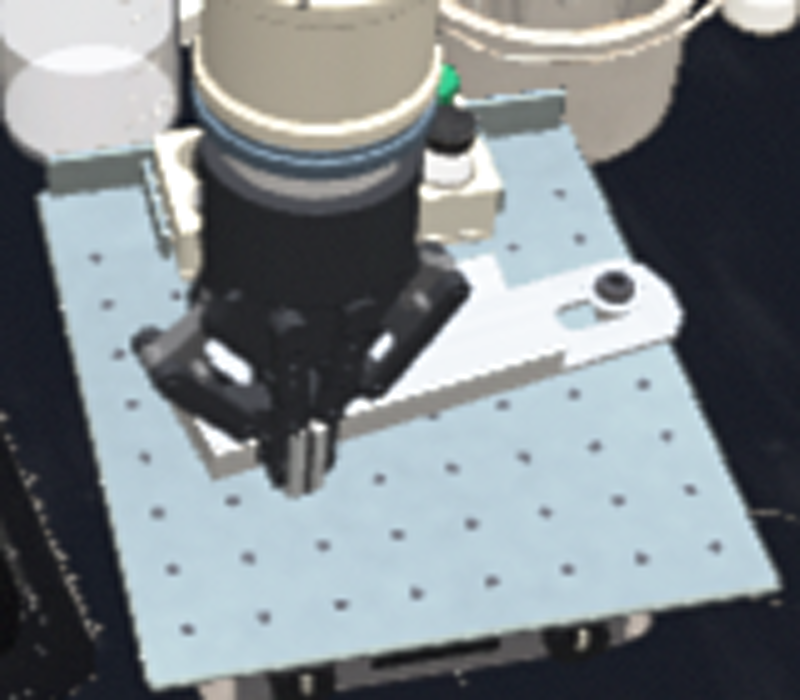

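Run:
```python
from h import *
th=sweep(93,88.5,.5,.034,.102,rate=.03,lim=11)
pics(10)
```

```text
th93.00 push0.8 along-0.8 fz-0.3 t26.48
th92.50 push1.1 along-0.3 fz-0.5 t26.73
th92.00 push0.2 along-0.3 fz-0.5 t26.98
th91.50 push0.2 along-1.0 fz0.6 t27.23
th91.00 push1.5 along-0.3 fz-0.1 t27.48
th90.50 push-0.1 along-0.1 fz0.2 t27.73
th90.00 push0.1 along0.3 fz0.1 t27.98
th89.50 push-0.2 along-0.3 fz0.6 t28.23
th89.00 push0.0 along-0.4 fz0.9 t28.48
th88.50 push0.2 along-0.1 fz-0.9 t28.73
```

View pics/wrist10.png

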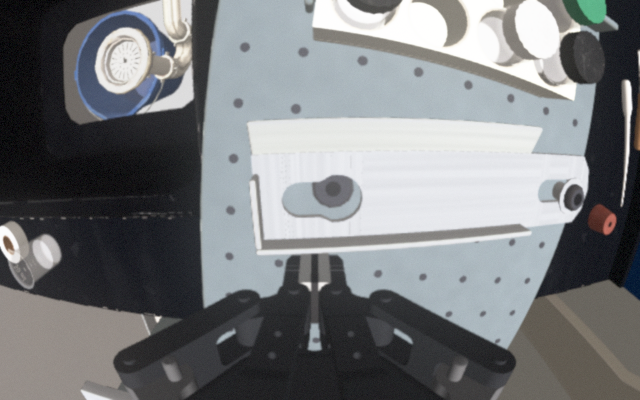

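View pics/side10.png

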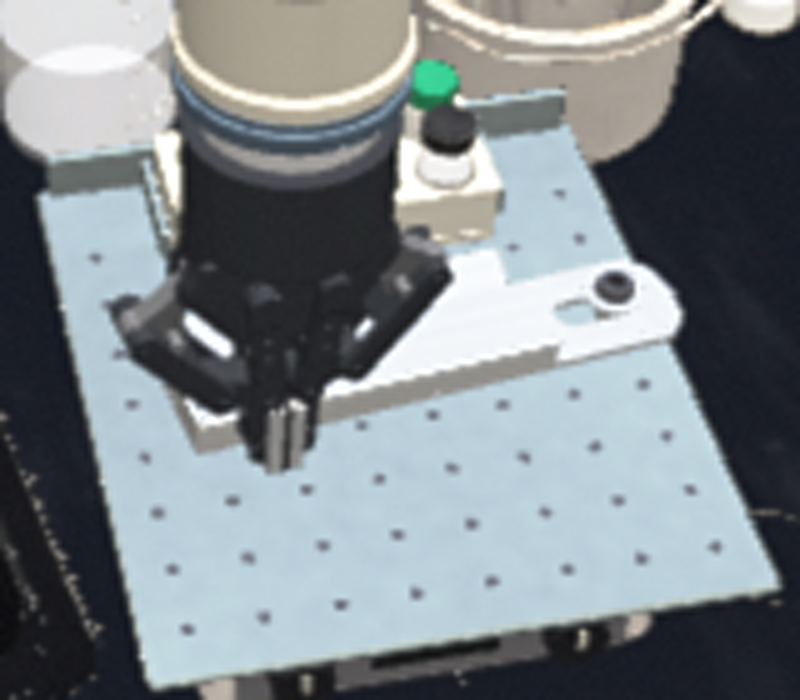

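Run:
```python
from h import *
th=sweep(88.5,86.9,.4,.034,.102,rate=.02,lim=9)
pics(11)
```

```text
th88.50 push0.6 along0.3 fz-0.3 t29.13
th88.10 push0.3 along-0.4 fz0.4 t29.38
th87.70 push-0.4 along-0.5 fz0.9 t29.63
th87.30 push-0.9 along-0.5 fz0.0 t29.88
th86.90 push0.5 along0.0 fz-0.2 t30.13
```

View pics/wrist11.png

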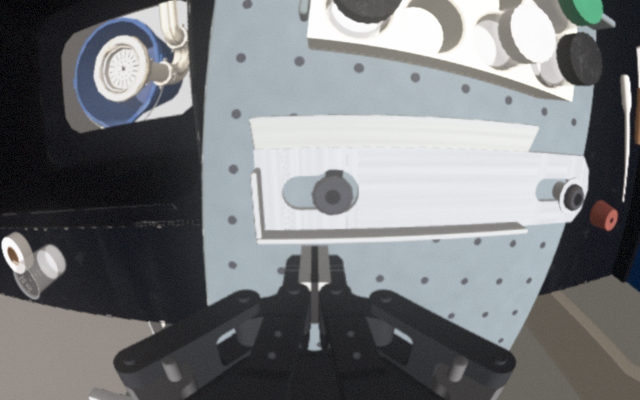

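View pics/side11.png

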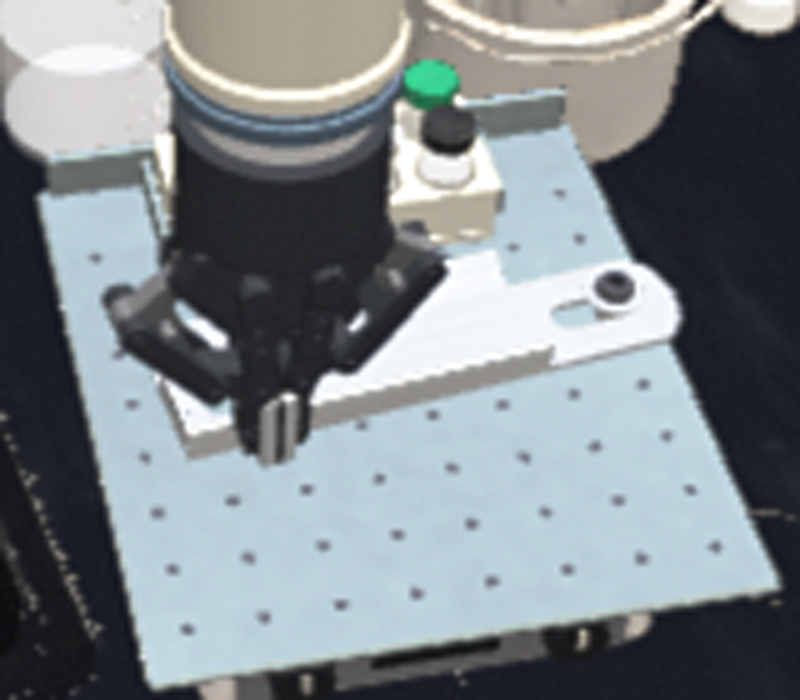

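```bash
cat >> h.py <<'E'
def pushx(th,x0,x1,step,y=0,z=.1025,rate=.03,lim=12):
    n=int(np.ceil(abs(x1-x0)/step)); t=np.radians(th); nn=np.array([-np.sin(t),np.cos(t),0]); uu=np.array([np.cos(t),np.sin(t),0])
    for x in np.linspace(x0,x1,n+1):
        manip.servo_line(bp(th,x,y,z),rv(th-180),rate=rate); F=manip.get_contact_force(); p=manip.get_position()[:2]-PV
        print("x%.1f at%.1f push%.1f lat%.1f fz%.1f t%.2f"%(x*1e3,p@uu[:2]*1e3,F@uu,F@nn,F[2],manip.get_time()))
        if np.linalg.norm(F)>lim: print("LIMIT"); break
    return x
E
python3 - <<'E'
from h import *
manip.servo_line(bp(86.9,.16,.050,.102),rate=.1)
manip.servo_line(bp(86.9,.16,.060,.15),rate=.2)
manip.move_to(bp(87.3,.225,0,.15),rv(-92.7)); st()
manip.servo_line(bp(87.3,.215,0,.1025),rate=.12); st()
pics(12)
E
```

```text
t32.27 p [ 538.7 -210.3  149.4] F [ 0.1 -0.5  0.3]
t32.83 p [ 538.5 -220.5  102.4] F [-0.2 -1.   0.1]
```

View pics/scene12.png

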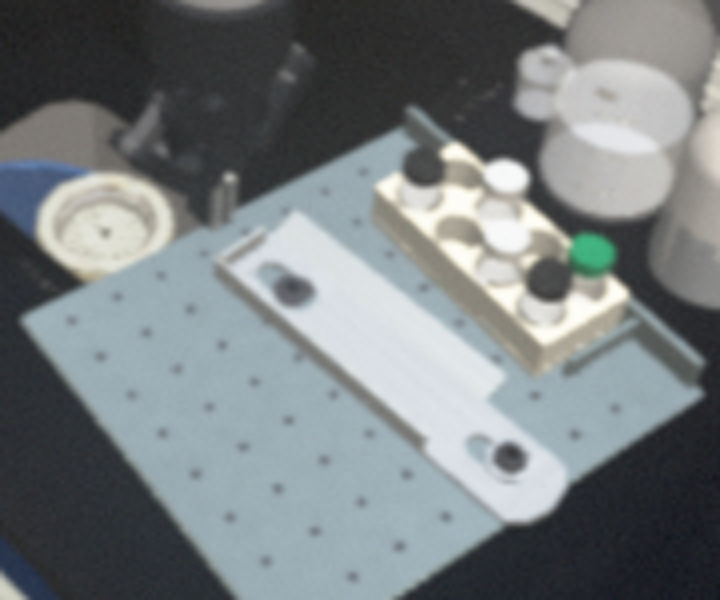

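View pics/side12.png

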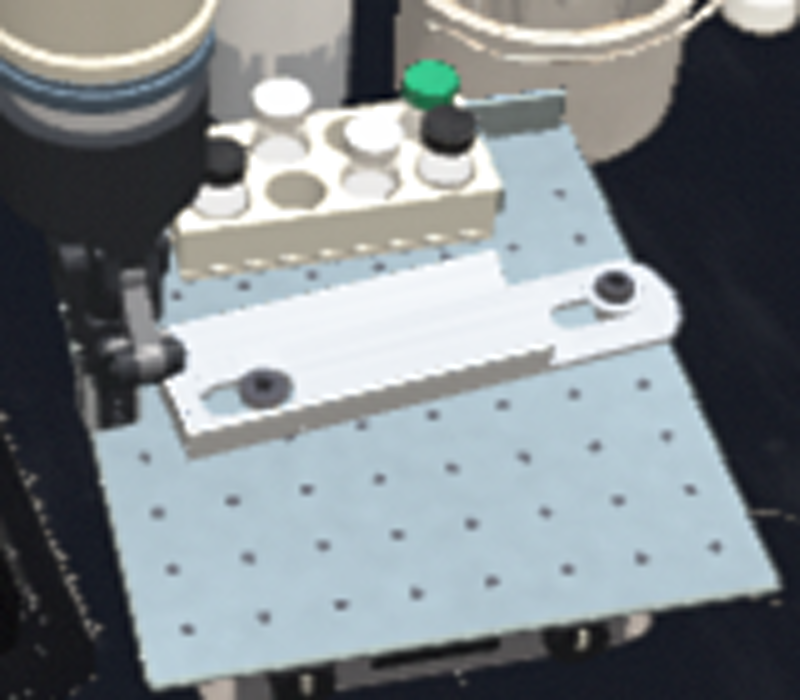

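Run:
```python
from h import *
S=manip.camera("scene");D=manip.camera("side")
s=lambda u,v,z:onz(S,270+u/4,150+v/4,z)
d=lambda u,v,z:onz(D,290+u/5,120+v/5,z)
t=np.radians(87.3);u_=np.array([np.cos(t),np.sin(t)]);n_=np.array([-u_[1],u_[0]])
def P(n,p): q=p[:2]-PV; print(n,(q@u_*1e3).round(1),(q@n_*1e3).round(1))
P("end flange a",s(218,264,.106));P("end b",s(264,231,.106))
P("corner",d(188,438,.106)); P("slot tip S",s(264,268,.094));P("slot tip D",d(203,397,.094))
P("head S",s(293,287,.0985));P("head D",d(264,384,.0985));P("piv",s(510,452,.11));P("piv D",d(615,285,.11))
pushx(87.3,.208,.190,.003,rate=.03)
```

```text
end flange a 183.5 22.3
end b 185.2 -12.9
corner 188.7 26.0
slot tip S 172.7 -2.2
slot tip D 173.2 -3.2
head S 150.1 -2.1
head D 149.3 1.4
piv 0.8 -3.1
piv D 0.4 2.3
x208.0 at207.7 push0.2 lat-1.0 fz-0.6 t33.47
x205.0 at204.8 push0.2 lat0.2 fz0.7 t33.72
x202.0 at201.8 push-0.3 lat0.3 fz1.0 t33.97
x199.0 at198.8 push-0.9 lat0.1 fz0.3 t34.22
x196.0 at195.8 push0.7 lat-0.6 fz0.4 t34.47
x193.0 at192.7 push-0.2 lat0.2 fz-0.1 t34.72
x190.0 at189.7 push0.3 lat1.1 fz0.8 t34.97
```

Run:
```python
from h import *
pushx(87.3,.188,.184,.002,rate=.03)
pics(13)
```

```text
x188.0 at187.9 push1.2 lat-0.4 fz-0.8 t35.22
x186.7 at186.6 push1.0 lat-0.0 fz-0.2 t35.47
x185.3 at185.2 push0.9 lat-0.4 fz0.0 t35.72
x184.0 at183.9 push0.2 lat0.5 fz0.3 t35.97
```

View pics/scene13.png

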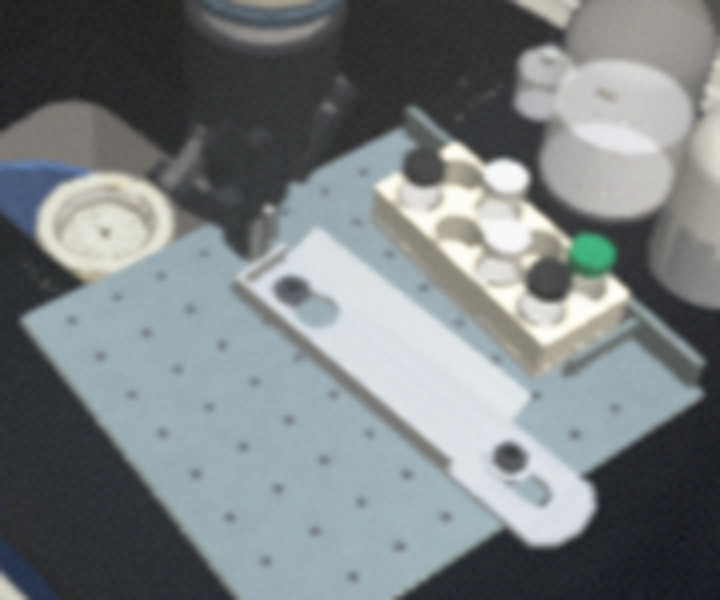

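View pics/side13.png

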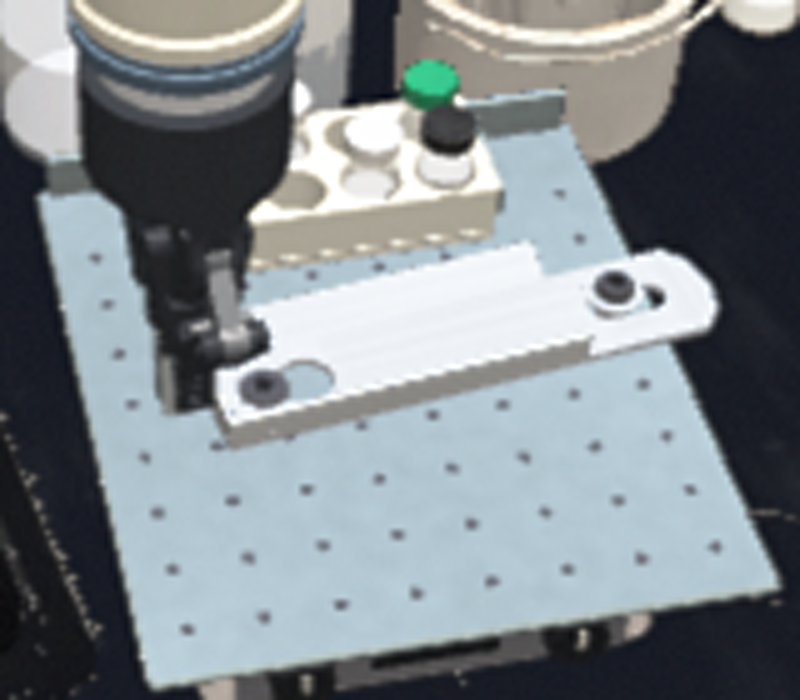

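Run:
```python
from h import *
pushx(87.3,.183,.174,.001,rate=.02,lim=13)
manip.hold(.2); st()
pics(14)
```

```text
x183.0 at183.0 push1.2 lat-0.1 fz0.8 t36.37
x182.1 at182.6 push5.1 lat1.1 fz1.8 t36.62
x181.2 at182.4 push8.7 lat1.1 fz3.0 t36.87
x180.3 at182.2 push12.1 lat-0.4 fz4.2 t37.12
x179.4 at182.1 push15.5 lat-0.9 fz4.4 t37.37
LIMIT
t37.57 p [ 536.5 -253.2  102.4] F [ 0.9 14.9  4.3]
```

View pics/side14.png

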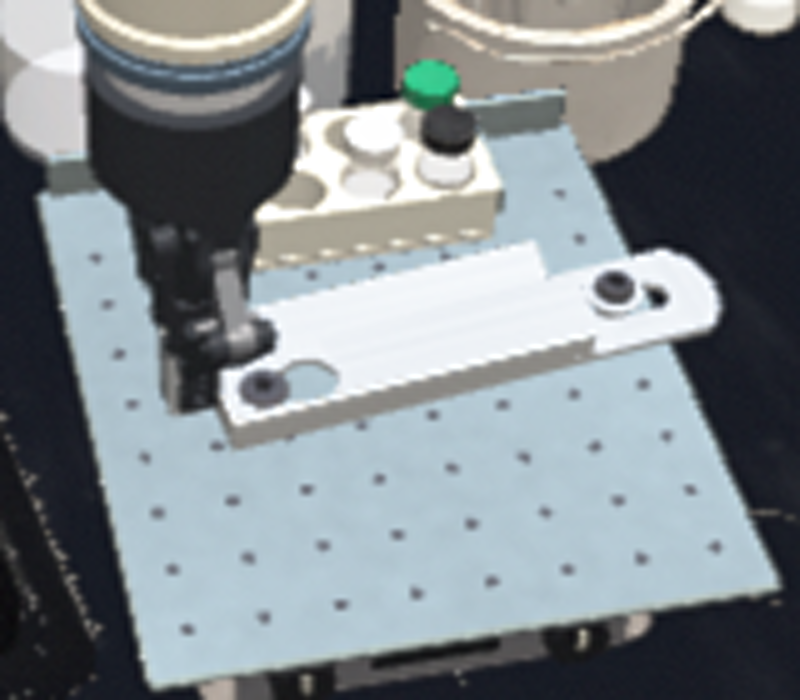

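View pics/scene14.png

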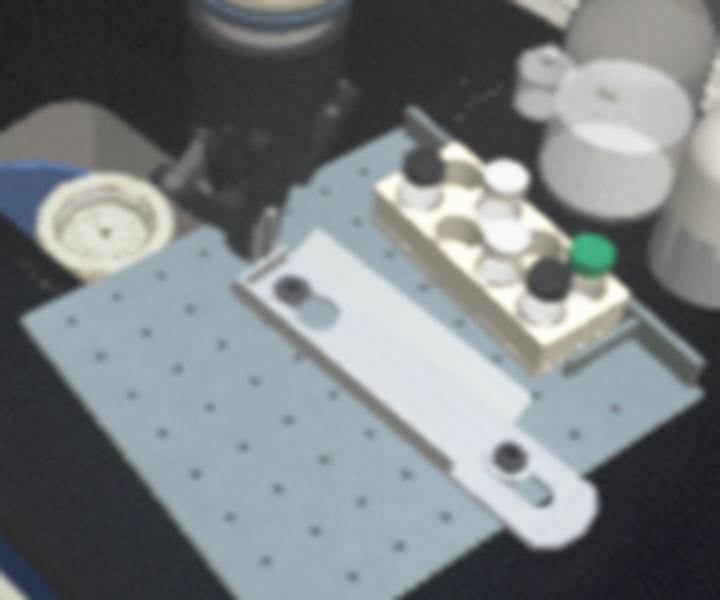

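Run:
```python
from h import *
# release contact: back off along the bar, then up and away
manip.servo_line(bp(87.3,.186,0,.1025),rate=.03); st("rel")
manip.servo_line(bp(87.3,.205,0,.1025),rate=.1)
manip.servo_line(bp(87.3,.215,0,.25),rate=.25)
manip.move_to([.42,-.05,.33],rv(-92.7)); st()
pics(15)
S=manip.camera("scene");D=manip.camera("side");cv2.imwrite("pics/full15.png",D["image"][:,:,::-1])
crop("pics/z15.png",D["image"],325,165,445,215,6.5)
```

```text
rel t38.08 p [ 537.3 -249.7  102.6] F [-0.2 -0.6  0.5]
t40.06 p [420.5 -50.4 329.4] F [ 0.2 -0.5  0.1]
```

View pics/z15.png

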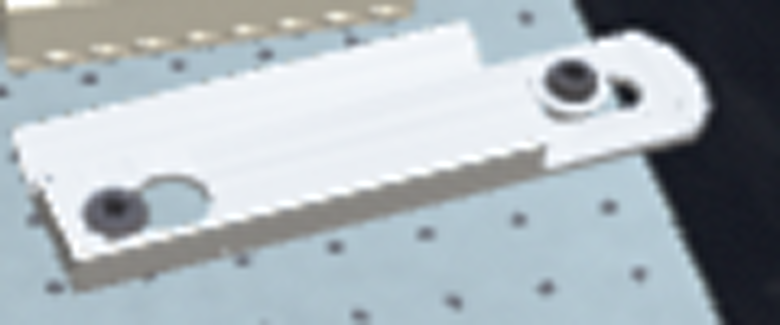

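View pics/scene15.png

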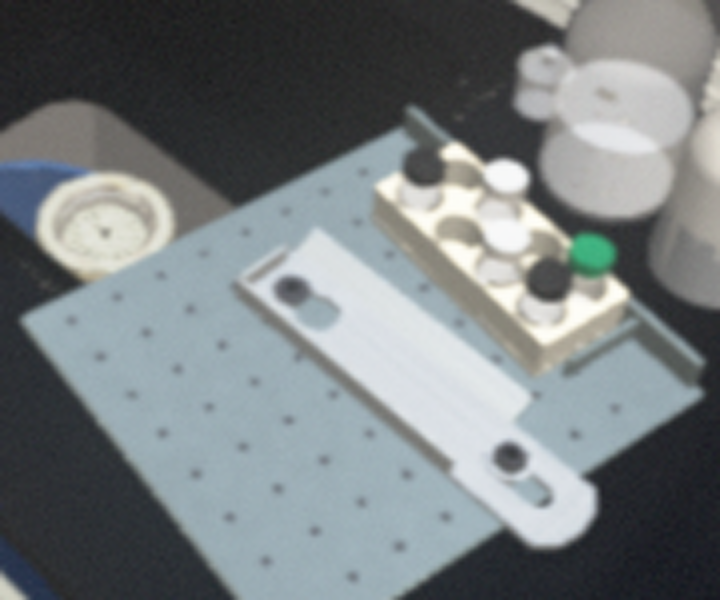

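View pics/full15.png

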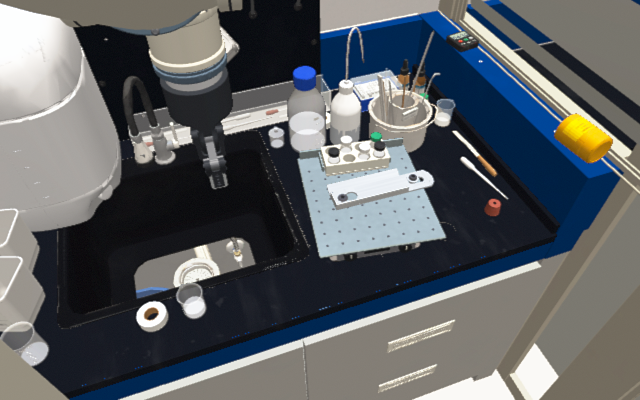

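Run:
```python
from h import *
S=manip.camera("scene");D=manip.camera("side")
s=lambda u,v,z:onz(S,270+u/4,150+v/4,z)
d=lambda u,v,z:onz(D,325+u/6.5,165+v/6.5,z)
t=np.radians(87.3);u_=np.array([np.cos(t),np.sin(t)]);n_=np.array([-u_[1],u_[0]])
def P(n,p): q=p[:2]-PV; print(n,(q@u_*1e3).round(1),(q@n_*1e3).round(1))
P("head S",s(291,289,.0985));P("head D",d(115,211,.0985))
P("hole inner edge S",s(340,318,.094));P("hole edge D",d(211,193,.094))
P("corner front D",d(78,262,.106)); P("inner end S",s(590,520,.094)); P("inner end D",d(712,102,.094)); P("end flange S",s(239,283,.106))
P("rack FR S",s(540,376,.09))
```

```text
head S 149.8 -0.3
head D 150.1 3.0
hole inner edge S 120.9 -9.2
hole edge D 118.0 0.8
corner front D 169.6 25.8
inner end S -44.2 -13.1
inner end D -45.8 11.2
end flange S 166.3 22.7
rack FR S 28.5 -63.8
```

Run:
```python
from h import *
st(); manip.sign_off()
```

```text
t40.41 p [420.2 -50.4 329.6] F [-0.2 -0.7  0.7]
the job is handed in; nothing more can be done
```

The keeper bar is locked in and I handed the job in at 40.4 s, with the arm well clear of everything.

- **Swing:** I swung the bar clockwise with light pushes on the side flange. It rode up over the second bolt's head and dropped with the keyhole over it. The wrist camera showed the bolt head centred in the keyhole before I moved on.
- **Slide home:** I pushed the outer end until it came to a hard stop. The peak force reading was about 16 N.
- **Last checks:**
    - From the side and scene cameras the bar lies flat, and I measured a slide of 17 to 19 mm (18 mm expected).
    - The inner edge of the keyhole sits about 29 to 32 mm from the bolt's middle, where 30 mm means fully home.
    - The rack looks unmoved in the before and after pictures; the beaker still looks to be in its place too.

**What went wrong or disagreed:**
- **Missed passes:** The first sweep passed above the flange because the closed fingertips stood only about 10 mm ahead of the tool point, not 22 mm. The second slipped over the flange once the bar met the bolt's head, at about 7 N. I lowered the finger and repeated; neither pass did any harm.
- **Camera agreement:** The two fixed cameras disagree by about 3 to 5 mm, so "fully home" rests mainly on the hard stop together with the measured slide.

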